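# Load the bench mill and hold the cup down

## Task

Get the sample mill running: press the loose lid straight down onto the steel grinding cup until it sits level and fully home, then take the cup out of the cork ring and set its keyed drive shaft into the hub of the mill, turning the cup until the key slips in. Push the cup down fully home against the spring-loaded interlock pins and finish like that, still gripping the cup by its wall and holding it down; the lid must be home before the pins are pressed, and do not disturb the vials and the glass flask beside the work.

Things in the scene. Friction and masses are not known exactly. Their poses are not given: they have to be found in the camera images.
- cup: steel grinding cup, 0.2 to 0.31 kg, standing upright with its flange on the cork ring. Origin: centre of the flange's underside; z up along the cup, +x toward its key. Flange 94 mm diameter, z 0 to 5 mm; then a plain round wall, 58 mm outer diameter, up to z = 58 mm: grip across this wall. A rib outside (6 mm wide, out to 34 mm from the axis, z 5 to 18 mm) stands exactly over the key
- cup_rim (a point): centre of the cup's rim, 58 mm above the cup's origin, axes as the cup's; mouth 52 mm inner diameter
- shaft_tip (a point): lower end of the drive shaft under the cup, 28 mm below the cup's origin, axes as the cup's. Shaft 20 mm diameter, tapered to 11 mm over its last 4.5 mm. One key on its +x side, reaching 16 mm from the axis: 7 mm wide from the flange down to 15 mm below it, then 4.5 mm wide to 18.5 mm below it
- lid: white round lid, 36 mm high, 0.05 to 0.08 kg, lying on the bench right way up. Origin: centre of the underside of its plug; z up. Plug 48.6 mm diameter, tapered to 41 mm at the bottom, z 0 to 14 mm; disc 58 mm diameter, z 14 to 18 mm; ribbed grip knob 21 mm diameter (25 mm at its foot), z 18 to 36 mm
- lid_seat (a point): centre of the underside of the lid's disc, 14 mm above the lid's origin. On the cup it is 6.5 mm above cup_rim while the lid is only laid on, 2.5 mm (the gasket's thickness) when the lid is home
- gasket (a joint): black rubber gasket round the lid's plug (56 mm outer diameter, 2.5 mm thick): how far it has slid up the plug, m. 0 = 4 mm below the disc, 0.004 = against the disc, lid home. Pushing the lid down on the cup with about 7 to 10 N slides it up; it stays there
- cork_ring: brown cork ring, 116 mm diameter, 30 mm high, in which the cup stands; it does not slip on the bench; origin under its centre
- mill: bench mill, fixed. Origin: on the drive axis at bench level. Grey base 128 mm wide (y), x = -112 to +60 mm, 34 mm high; panel with dial (49 mm high) toward -x. Round aluminium tower on the axis, 124 mm diameter, topped by a collar 117 mm outer, 99 mm inner diameter, top at z = 71 mm, round a well 8 mm deep with the drive hub and the interlock pins
- hub_top (a point): centre of the top face of the steel drive hub, 66 mm above the bench; turns with the hub; +x along the middle of the keyway. Hub 41 mm outside; bore 22 mm diameter, 30 mm deep; keyway 9.5 mm wide, full depth, open outward. With the key in it the cup goes down until its flange rests on this face (cup origin at this point); with the key not lined up it stays 18.5 mm higher
- drive_hub (a joint): turn of the hub about its vertical axis relative to the mill, rad, anticlockwise from above positive, 0 = keyway toward the mill's +x; the geared motor holds it up to 0.6 N m
- interlock (a joint): travel of the three white interlock pins (8 mm diameter, 34 mm from the axis), m: 0 = up, tops 6 mm above the hub; 0.006 = pressed level with the hub by the cup's flange. Spring force 5 N at the start, 10 N at full travel; they come up when let go. The mill runs while they are down
- vial_white: glass sample vial with white cap, 24 mm diameter, 58 mm high, standing; origin under its centre; not to be disturbed
- vial_black: the same vial with a black cap; not to be disturbed
- erlenmeyer: stoppered conical glass flask, 68 mm diameter, 137 mm high; origin under its centre; not to be disturbed
There are look-alikes about, which are no part of the job. There is more than one size of the cork_ring; the job needs the larger. What is shaped like the lid but yellow is not meant.

How it is judged:
By the outcome, as a careful person would: the job done as asked, in the order asked, and still so for the second after the job is handed in, while the arm keeps its last pose, push and grip.
It also fails if it takes over 64 s, if anything falls off the work surface, if the arm or the gripper's body presses on something with over 40 N, if the wrist force passes 120 N, or if a joint passes its speed limit or range.

## Robot

A 6-joint arm with a two-finger parallel gripper is mounted at the origin on a cart in front of the work surface, level with it; the furniture and walls round the work are solid. World frame = base frame: x ahead of the robot, y to its left, z up, the work surface at z = 0. Lengths are in m, angles in rad, forces in N, time in s.
With the tool pointing down it reaches from about 0.25 to 0.775 m from the base axis. Payload 4 kg.
Tool frame: the origin (TCP) lies on the centre line of the jaws, within the pads' length; the fingertips stand 17 mm ahead of it and the grasp point (between the pads) lies 2 mm behind it; z points along the fingers, y is the line along which they close (so a half turn about z gives the same grasp; the last joint's range is limited). The gripper opens to 94 mm and grips with 3 to 60 N. Pads are 16 mm wide; open, the fingers measure 119 mm over their backs; the gripper's body (75 mm by 177 mm) begins 78 mm behind the grasp point.
Start: joints at [-1.338, 0.087, 1.371, -0, 1.684, -0.103], TCP at [0.181, -0.519, 0.223] pointing down, gripper open.
Joint ranges: [-3.1, 3.1], [-0.76, 2.03], [0.27, 2.55], [-1.08, 4.22], [0.17, 2.65], [-2.57, 2.57]. Speed limits (rad/s): [2.79, 2.79, 3.14, 3.14, 3.14, 3.14].

## Interface

Orientations are given as [roll, pitch, yaw] about the fixed x, y, z axes, in that order (R = Rz(yaw) Ry(pitch) Rx(roll)).
In Python, from bench import robot gives the robot as it stands.
- The arm moves only by the tool servo_tool, never from a script. Its argument "plan" is a list of rows, each a list of 7 numbers: the shift along the tool's x, y, z normalised to -1 to 1, where 1 is 0.1 m, then the turn, a rotation vector about the tool's x, y, z normalised to -1 to 1, where 1 is pi/2 rad, then the finger opening in mm, from 0 to 94. In form: [[x, y, z, ax, ay, az, gripper], ...]. A call has 1 to 12 rows; each row is the pose to reach, as a shift and turn from the pose commanded when the call began, along the tool's axes at that moment; what a row does not reach only later rows make up. A row lasts 1/12 s, in which the tool goes at most 41.7 mm and 7.16 degrees, less where a joint would pass 70% of its speed; a pose out of reach is approached as far as the arm can. A call with a number of a shift or a turn outside -1 to 1 is refused whole. A call with a gripper value outside its range is refused whole. The fingers move at their own pace and stop on an object; the grip force is fixed at half the most. Time passes only in rows, so rows that repeat a pose let the fingers close. It gives the time, the measured TCP pose, the force, the opening and the grip force at its end, in the units of the state.
- robot.get_obs(): the state, without advancing time (a new reading comes with each control period).
- robot.snapshot(name): name is "scene" or "top"; returns the picture (420x560x3 uint8, red, green, blue); there is no depth.
- robot.camera_params(name): a dict with "camera_matrix" (3x3 intrinsics, pixels), "rvec" (rotation vector, rad) and "tvec" (3), from world to camera coordinates, as OpenCV has them. Camera axes: x right, y down, z forward; pixel columns grow to the right and rows downward; lengths in m; the calibration is good to about 2 mm. A picture is of the moment at which its call begins. camera_params takes no time and is no camera call.
- robot.close_job(): hands the job in; it is judged then, once.
Trained networks look in the newest picture that a camera, given by its name, has taken for a name from the list of things; names that differ only in an ending like _2 or _b are one class to them, and where a whole thing is asked for, a point or a joint stands for the part that bears it (a point fixed in the world has none). Each returns a list of dicts, best first, with "conf" (0 to 1); they miss things now and then, are a little off and sometimes report something else, mostly with a low value. They report only what shows in the picture. A call takes as long as a camera call. They do not tell look-alikes from the thing itself.
- robot.find_in(thing, camera): "extent" ([centre column, centre row, width, height] in pixels, round what is visible of it).
The state is a dict: "time": time; "joint_positions": joint angles; "qvel": joint speeds; "joint_torque": joint torques, N m; "tool_pos": TCP position; "ee_rot": TCP orientation; "wrist_force": force on the tool from outside, world axes, zero at the start; "wrist_torque": the same for the moment, N m; "width": finger opening in m; "finger_force": force on a finger pad.
Only numpy, scipy, OpenCV 4.12 (cv2) and the standard library are available. Lean on these libraries where they do the work, as an engineer would, in place of code of your own. Each camera call takes 0.05 s, during which the arm holds its last target. There are 200 camera calls.

## Working session

There is one attempt and no reset: what is moved stays moved. The work goes in short steps, Python scripts to look and compute and a tool call to move; the robot and the scene stay as the last step left them, time stands still between calls to the robot, and variables do not carry over. Pictures are saved under pics/ and viewed, at most 10 in all, crops included, and the job is handed in when it is done.

Besides the shell and the picture viewer there is one more tool, called as name([rows], argument=value, ...), one row to a line, values as JSON. servo_tool: Moves the arm, as the interface text tells. Scaled input: -1 to 1 covers 0.1 m each way for a shift and pi/2 rad each way for a turn. Its arguments: {"type":"object","properties":{"plan":{"type":"array","items":{"type":"array","items":{"type":"number"}}}},"required":["plan"]}

```bash
mkdir -p pics; ls; cat > h.py <<'E'
import numpy as np, cv2
from bench import robot
def cam(n):
    p=robot.camera_params(n); return np.array(p["camera_matrix"],float),cv2.Rodrigues(np.array(p["rvec"],float))[0],np.array(p["tvec"],float).ravel()
def ray(n,u,v,z):
    K,R,t=cam(n); d=R.T@np.linalg.inv(K)@[u,v,1]; c=-R.T@t; return (c+d*(z-c[2])/d[2])
def proj(n,P):
    K,R,t=cam(n); q=K@(R@np.array(P,float)+t); return q[:2]/q[2]
def snap(n,f):
    im=robot.snapshot(n); cv2.imwrite(f"pics/{f}.png",im[:,:,::-1]); return im
E
python3 - <<'E'
from h import *
for n in("scene","top"):
    snap(n,n+"0"); K,R,t=cam(n); print(n,(-R.T@t).round(3),K[0,0],R.round(2).tolist())
    for th in("cup","lid","cork_ring","mill","hub_top","vial_white","vial_black","erlenmeyer"):
        print(th,[(np.round(d["extent"]).tolist(),round(d["conf"],2)) for d in robot.find_in(th,n)][:3])
E
```

```text
pics
scene [-0.208  0.754  0.823] 502.2266550013312 [[-0.74, -0.67, -0.01], [-0.39, 0.44, -0.81], [0.55, -0.6, -0.59]]
cup [([330.0, 185.0, 37.0, 34.0], 0.94)]
lid [([172.0, 277.0, 23.0, 24.0], 0.72), ([210.0, 293.0, 24.0, 25.0], 0.69), ([330.0, 184.0, 34.0, 30.0], 0.63)]
cork_ring [([329.0, 200.0, 43.0, 24.0], 0.94)]
mill [([262.0, 252.0, 84.0, 73.0], 0.82)]
hub_top [([336.0, 152.0, 21.0, 46.0], 0.59), ([254.0, 233.0, 17.0, 11.0], 0.54)]
vial_white [([260.0, 189.0, 8.0, 18.0], 0.65), ([253.0, 231.0, 20.0, 13.0], 0.54)]
vial_black [([272.0, 190.0, 14.0, 20.0], 0.62), ([259.0, 188.0, 12.0, 17.0], 0.37)]
erlenmeyer [([338.0, 151.0, 19.0, 44.0], 0.87)]
top [ 0.326 -0.019  1.532] 517.6370776897138 [[0.02, -1.0, -0.01], [-0.99, -0.02, -0.12], [0.12, 0.01, -0.99]]
cup [([347.0, 218.0, 32.0, 31.0], 0.72)]
lid [([184.0, 228.0, 19.0, 16.0], 0.75), ([178.0, 195.0, 22.0, 18.0], 0.59)]
cork_ring [([354.0, 268.0, 31.0, 25.0], 0.83), ([347.0, 219.0, 40.0, 42.0], 0.64)]
mill [([245.0, 226.0, 56.0, 66.0], 0.93), ([246.0, 214.0, 16.0, 14.0], 0.31)]
hub_top [([245.0, 218.0, 10.0, 17.0], 0.45)]
vial_white [([310.0, 167.0, 6.0, 11.0], 0.4), ([401.0, 193.0, 22.0, 19.0], 0.17)]
vial_black []
erlenmeyer [([399.0, 194.0, 23.0, 23.0], 0.57)]
```

View pics/scene0.png

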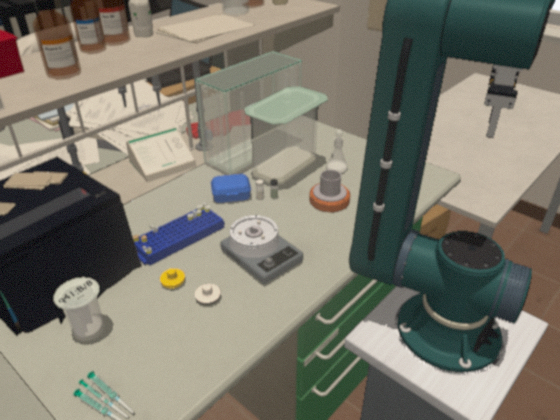

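View pics/top0.png

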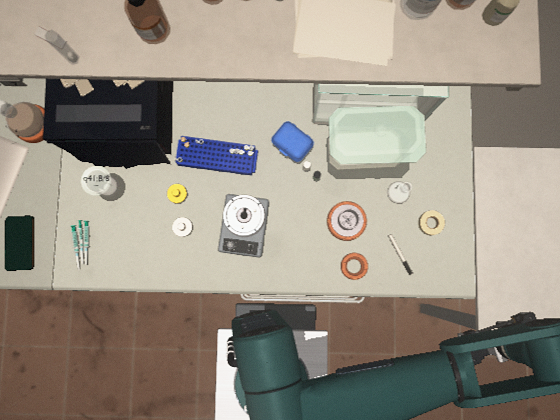

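```bash
python3 - <<'E'
from h import *
T=cv2.imread("pics/top0.png");S=cv2.imread("pics/scene0.png")
def c(im,u,v,w): return cv2.resize(im[v-w:v+w,u-w:u+w],(266,266),interpolation=cv2.INTER_CUBIC)
a=np.hstack([c(T,181,227,19),c(T,347,220,28),c(T,243,218,28)])
b=np.hstack([c(S,208,293,19),c(S,330,190,28),c(S,256,238,38)])
cv2.imwrite("pics/m.png",np.vstack([a,b]))
for n,u,v,z in[("top",181.5,227,.018),("scene",208,293,.018),("top",347,219,.088),("scene",330,177,.088),("top",244.5,215.5,.071),("scene",254,230,.071)]:print(n,ray(n,u,v,z).round(4))
E
```

```text
top [0.4411 0.2755 0.018 ]
scene [0.4388 0.2733 0.018 ]
top [ 0.4677 -0.201   0.088 ]
scene [ 0.4625 -0.1975  0.088 ]
top [0.4734 0.0876 0.071 ]
scene [0.4711 0.0912 0.071 ]
```

View pics/m.png

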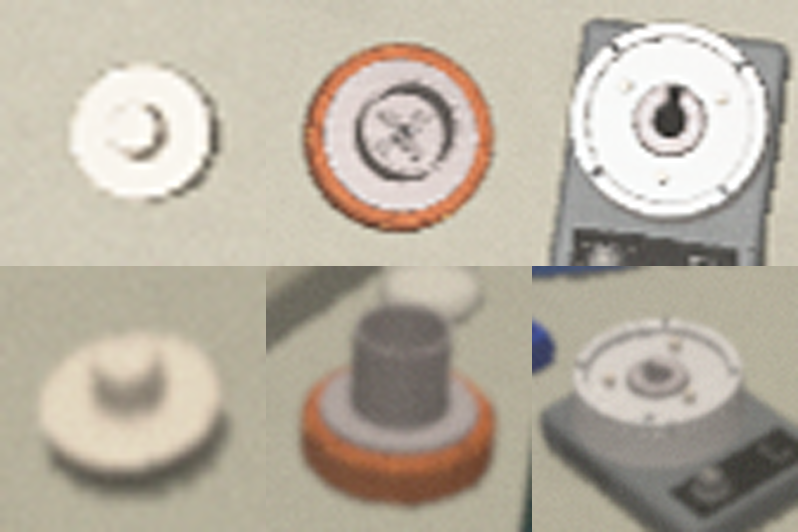

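```bash
cat >> h.py <<'E'
from scipy.optimize import minimize
from scipy.ndimage import map_coordinates
def avg(n,k=6): return np.mean([robot.snapshot(n).astype(float) for _ in range(k)],0)
def projm(n,P):
    K,R,t=cam(n); q=(R@P.T).T+t; q=q@K.T; return q[:,:2]/q[:,2:]
def samp(im,uv): return np.stack([map_coordinates(im[:,:,c],[uv[:,1],uv[:,0]],order=1) for c in range(3)],1)
A=np.linspace(0,2*np.pi,121)[:-1]
def ring(xy,r,z): return np.c_[xy[0]+r*np.cos(A),xy[1]+r*np.sin(A),np.full(120,z)]
def fit(n,im,xy0,circ,d=.0015,span=.012):
    im=cv2.GaussianBlur(im,(0,0),.6)
    def s(xy):
        return -sum(np.mean(np.minimum(np.linalg.norm(samp(im,projm(n,ring(xy,r+d,z)))-samp(im,projm(n,ring(xy,r-d,z))),axis=1),60)) for r,z in circ)
    g=np.arange(-span,span+1e-6,.002); xy0=np.array(xy0)
    b=min(((s(xy0+[a,c]),a,c) for a in g for c in g)); x=xy0+b[1:]
    r=minimize(s,x,method="Nelder-Mead",options=dict(initial_simplex=x+np.array([[0,0],[.002,0],[0,.002]]),xatol=1e-4))
    return r.x.round(4),round(r.fun,1)
E
python3 - <<'E'
from h import *
I={n:avg(n) for n in("top","scene")}
for n in I: np.save(n+".npy",I[n])
M={"lid":((.44,.2745),[[(.029,.018)],[(.0105,.036)]]),"cup":((.465,-.199),[[(.029,.088)],[(.026,.088)],[(.047,.035)],[(.058,.03)]]),"mill":((.472,.089),[[(.0585,.071)],[(.0495,.071)],[(.0205,.066)],[(.011,.066)]])}
for m,(x,cs) in M.items():
    for n in I: print(m,n,*[fit(n,I[n],x,c) for c in cs+[sum(cs,[])]])
x=M["mill"][0]
E
```

```text
lid top (array([0.4431, 0.2755]), np.float64(-44.7)) (array([0.4381, 0.2706]), np.float64(-36.3)) (array([0.4428, 0.2761]), np.float64(-69.0))Traceback (most recent call last):
  File "<stdin>", line 6, in <module>
  File "h.py", line 24, in fit
    b=min(((s(xy0+[a,c]),a,c) for a in g for c in g)); x=xy0+b[1:]
  File "h.py", line 24, in <genexpr>
    b=min(((s(xy0+[a,c]),a,c) for a in g for c in g)); x=xy0+b[1:]
            ~^^^^^^^^^^^
  File "h.py", line 22, in s
    return -sum(np.mean(np.minimum(np.linalg.norm(samp(im,projm(n,ring(xy,r+d,z)))-samp(im,projm(n,ring(xy,r-d,z))),axis=1),60)) for r,z in circ)
            ~~~^^^^^^^^^^^^^^^^^^^^^^^^^^^^^^^^^^^^^^^^^^^^^^^^^^^^^^^^^^^^^^^^^^^^^^^^^^^^^^^^^^^^^^^^^^^^^^^^^^^^^^^^^^^^^^^^^^^^^^^^^^^^^^^^^^
  File "h.py", line 22, in <genexpr>
    return -sum(np.mean(np.minimum(np.linalg.norm(samp(im,projm(n,ring(xy,r+d,z)))-samp(im,projm(n,ring(xy,r-d,z))),axis=1),60)) for r,z in circ)
                                                                                           ~~~~~^^^^^^^^^^^^^^^^^^
  File "h.py", line 15, in projm
    K,R,t=cam(n); q=(R@P.T).T+t; q=q@K.T; return q[:,:2]/q[:,2:]
          ~~~^^^
  File "h.py", line 4, in cam
    p=robot.camera_params(n); return np.array(p["camera_matrix"],float),cv2.Rodrigues(np.array(p["rvec"],float))[0],np.array(p["tvec"],float).ravel()
ValueError: time passes only in moves, steps and waits
```

```bash
sed -i 's/^def cam(n)/import functools\n@functools.cache\ndef cam(n)/' h.py
python3 - <<'E'
from h import *
I={n:np.load(n+".npy") for n in("top","scene")} if __import__("os").path.exists("scene.npy") else {}
M={"lid":((.44,.2745),[[(.029,.018)],[(.0105,.036)]]),"cup":((.465,-.199),[[(.029,.088)],[(.026,.088)],[(.047,.035)],[(.058,.03)]]),"mill":((.472,.089),[[(.0585,.071)],[(.0495,.071)],[(.0205,.066)],[(.011,.066)]])}
for m,(x,cs) in M.items():
    for n in I: print(m,n,*[(list(map(float,a)),float(b)) for a,b in (fit(n,I[n],x,c) for c in cs+[sum(cs,[])])])
# keyway: darkness vs angle at z=.066
for n,x in(("top",(.4735,.088)),("scene",(.471,.091))):
    print(n,[int(np.mean([samp(I[n],projm(n,np.array([[x[0]+r*np.cos(a),x[1]+r*np.sin(a),.066]])))[0].mean() for r in(.012,.014,.016)])) for a in np.radians(range(-180,180,10))])
E
```

```text
lid top ([0.4431, 0.2755], -44.7) ([0.4381, 0.2706], -36.3) ([0.4428, 0.2761], -69.0)
lid scene ([0.4414, 0.2738], -38.8) ([0.428, 0.2833], -38.6) ([0.4288, 0.2821], -66.6)
cup top ([0.4663, -0.2028], -56.2) ([0.465, -0.1973], -53.0) ([0.4699, -0.2069], -59.8) ([0.4693, -0.2068], -59.2) ([0.4695, -0.2062], -219.2)
cup scene ([0.4655, -0.2019], -19.9) ([0.4705, -0.2095], -19.4) ([0.4677, -0.2063], -19.8) ([0.4489, -0.1806], -28.2) ([0.4668, -0.205], -75.6)
mill top ([0.4749, 0.0908], -57.6) ([0.4674, 0.0849], -29.1) ([0.4752, 0.0876], -47.2) ([0.4746, 0.0899], -57.3) ([0.4754, 0.0932], -172.9)
mill scene ([0.4747, 0.0894], -26.3) ([0.4664, 0.0981], -26.3) ([0.4703, 0.0947], -29.5) ([0.4771, 0.0881], -34.0) ([0.476, 0.0887], -86.5)
top [218, 217, 210, 211, 219, 217, 217, 215, 216, 219, 213, 213, 220, 232, 226, 222, 192, 117, 60, 74, 115, 141, 148, 143, 150, 165, 162, 171, 188, 201, 215, 222, 229, 231, 230, 224]
scene [153, 152, 155, 159, 163, 169, 171, 170, 167, 165, 160, 154, 151, 145, 135, 124, 115, 117, 126, 140, 152, 161, 167, 168, 168, 165, 160, 158, 159, 159, 155, 152, 152, 153, 154, 154]
```

```bash
python3 - <<'E'
from h import *
from scipy.spatial.transform import Rotation as R
o=robot.get_obs(); print(o)
r=R.from_euler("xyz",o["ee_rot"]).as_matrix(); print(r.round(3)); d=np.array([.442,.275,.2])-o["tool_pos"]; print(d, r.T@d)
for n,z in(("erlenmeyer",(338,173)),("white",(260,199)),("black",(274,198))): print(n,ray("scene",*z,0).round(3))
E
```

```text
{'time': 1.5, 'joint_positions': array([-1.33807209e+00,  8.72131959e-02,  1.37070576e+00,  1.08882125e-06,
        1.68357432e+00, -1.03076369e-01]), 'qvel': array([-0.00105285, -0.00029529, -0.00039496,  0.0023811 , -0.00083939,
       -0.0007553 ]), 'joint_torque': array([ 2.51234806e-04, -3.40030181e+01, -3.02593267e+01,  7.19429646e-02,
        2.37750361e-02,  2.58832912e-06]), 'tool_pos': array([ 0.1812527 , -0.51930153,  0.22249573]), 'ee_rot': array([3.14149369e+00, 9.14895166e-06, 3.35800727e-01]), 'wrist_force': array([ 0.68143143, -0.17523419,  0.37425637]), 'wrist_torque': array([-0.01011652, -0.00851616,  0.04365196]), 'finger_force': 0.0, 'width': 0.09385632996178056}
[[ 0.944  0.33   0.   ]
 [ 0.33  -0.944 -0.   ]
 [-0.     0.    -1.   ]]
[ 0.2607473   0.79430153 -0.02249573] [ 0.50792635 -0.66401661  0.02242538]
erlenmeyer [ 0.538 -0.346  0.   ]
white [ 0.622 -0.085  0.   ]
black [ 0.595 -0.116  0.   ]
```

servo_tool([
  [0.726,-0.949,0.03,0,0,0,50],
  [0.726,-0.949,0.03,0,0,0,50],
  [0.726,-0.949,0.03,0,0,0,50],
])

```text
time: 1.75
tool_pos: [0.2187, -0.4042, 0.2189]
ee_rot: [-3.14, -0.001, 0.335]
wrist_force: [-0.4, 0.0, 1.3]
width: 0.0776
finger_force: 0.0
```

servo_tool([
  [0.726,-0.949,0.03,0,0,0,50],
  [0.726,-0.949,0.03,0,0,0,50],
  [0.726,-0.949,0.03,0,0,0,50],
])

```text
time: 2.0
tool_pos: [0.256, -0.29, 0.2165]
ee_rot: [3.141, -0.001, 0.335]
wrist_force: [1.0, -0.1, -0.5]
width: 0.0574
finger_force: 0.0
```

servo_tool([
  [0.726,-0.949,0.03,0,0,0,50],
  [0.726,-0.949,0.03,0,0,0,50],
  [0.726,-0.949,0.03,0,0,0,50],
])

```text
time: 2.25
tool_pos: [0.2932, -0.1765, 0.2137]
ee_rot: [3.141, -0.001, 0.336]
wrist_force: [0.6, 1.0, 0.3]
width: 0.0501
finger_force: 0.0
```

servo_tool([
  [0.726,-0.949,0.03,0,0,0,50],
  [0.726,-0.949,0.03,0,0,0,50],
  [0.726,-0.949,0.03,0,0,0,50],
])

```text
time: 2.5
tool_pos: [0.3304, -0.0629, 0.2108]
ee_rot: [3.141, -0.002, 0.336]
wrist_force: [0.7, -0.1, 0.9]
width: 0.0501
finger_force: 0.0
```

servo_tool([
  [0.726,-0.949,0.03,0,0,0,50],
  [0.726,-0.949,0.03,0,0,0,50],
  [0.726,-0.949,0.03,0,0,0,50],
])

```text
time: 2.75
tool_pos: [0.3678, 0.0509, 0.2079]
ee_rot: [3.141, -0.002, 0.337]
wrist_force: [1.3, -0.8, 1.0]
width: 0.0501
finger_force: 0.0
```

servo_tool([
  [0.726,-0.949,0.03,0,0,0,50],
  [0.726,-0.949,0.03,0,0,0,50],
  [0.726,-0.949,0.03,0,0,0,50],
])

```text
time: 3.0
tool_pos: [0.405, 0.1646, 0.2046]
ee_rot: [-3.142, -0.001, 0.337]
wrist_force: [0.4, 0.2, -0.5]
width: 0.05
finger_force: 0.0
```

servo_tool([
  [0.726,-0.949,0.03,0,0,0,50],
  [0.726,-0.949,0.03,0,0,0,50],
  [0.726,-0.949,0.03,0,0,0,50],
  [0.726,-0.949,0.03,0,0,0,50],
])

```text
time: 3.33
tool_pos: [0.4427, 0.2805, 0.1997]
ee_rot: [-3.139, 0.001, 0.341]
wrist_force: [0.9, -1.1, -0.7]
width: 0.0501
finger_force: 0.0
```

servo_tool([
  [0,0,0.4,0,0,0,50],
  [0,0,0.8,0,0,0,50],
  [0,0,1,0,0,0,50],
  [0,0,1,0,0,0,50],
  [0,0,1,0,0,0,50],
])

```text
time: 3.75
tool_pos: [0.4414, 0.2746, 0.1006]
ee_rot: [3.141, 0.003, 0.335]
wrist_force: [-0.3, 0.3, 0.4]
width: 0.0499
finger_force: 0.0
```

```bash
python3 - <<'E'
from h import *
print(robot.get_obs()["tool_pos"],robot.get_obs()["ee_rot"])
a=snap("scene","s1");b=snap("top","t1")
c=lambda im,u,v,w: cv2.resize(im[v-w:v+w,u-w:u+w,::-1],(400,400),interpolation=cv2.INTER_CUBIC)
cv2.imwrite("pics/m1.png",np.hstack([c(a,208,280,40),c(b,181,222,40)]))
E
```

```text
[0.44141109 0.27455494 0.10064741] [3.14103360e+00 2.75794783e-03 3.35393311e-01]
```

View pics/m1.png

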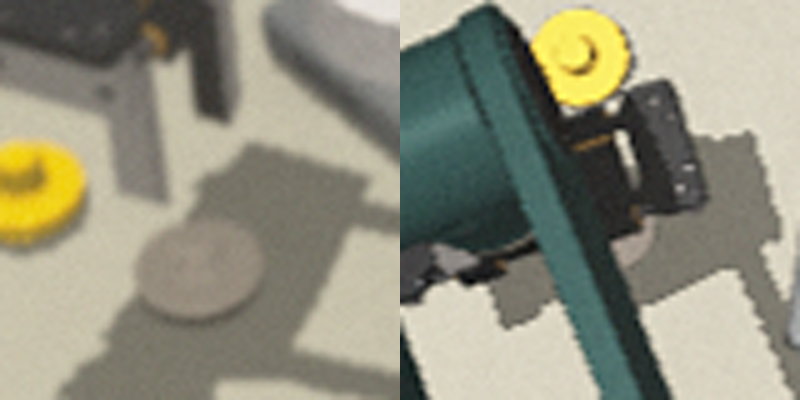

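servo_tool([
  [0,0,0.3,0,0,0,50],
  [0,0,0.5,0,0,0,50],
  [0,0,0.63,0,0,0,50],
  [0,0,0.63,0,0,0,50],
  [0,0,0.63,0,0,0,15],
  [0,0,0.63,0,0,0,15],
  [0,0,0.63,0,0,0,15],
  [0,0,0.63,0,0,0,15],
  [0,0,0.63,0,0,0,15],
  [0,0,0.63,0,0,0,15],
  [0,0,0.63,0,0,0,15],
  [0,0,0.63,0,0,0,15],
])

```text
time: 4.85
tool_pos: [0.4431, 0.2755, 0.0398]
ee_rot: [3.141, -0.002, 0.336]
wrist_force: [-0.9, -1.5, 5.1]
width: 0.02
finger_force: 30.0
```

servo_tool([
  [0,0,-0.3,0,0,0,15],
  [0,0,-0.7,0,0,0,15],
  [0,0,-1,0,0,0,15],
])

```text
time: 5.1
tool_pos: [0.4417, 0.2754, 0.1396]
ee_rot: [-3.141, 0.001, 0.336]
wrist_force: [1.2, -0.1, 1.0]
width: 0.0201
finger_force: 30.0
```

servo_tool([
  [-0.05,0.2,-0.4,0,0,0,15],
  [-0.16,0.55,-0.6,0,0,0,15],
  [-0.27,0.926,-0.6,0,0,0,15],
])

```text
time: 5.35
tool_pos: [0.4494, 0.1803, 0.2042]
ee_rot: [-3.141, -0.01, 0.34]
wrist_force: [1.9, 0.1, -0.4]
width: 0.0199
finger_force: 30.0
```

servo_tool([
  [-0.11,0.37,0,0,0,0,15],
  [-0.22,0.74,0,0,0,0,15],
  [-0.27,0.926,0,0,0,0,15],
])

```text
time: 5.6
tool_pos: [0.4517, 0.0795, 0.1981]
ee_rot: [3.14, 0.001, 0.333]
wrist_force: [0.2, 0.3, -1.7]
width: 0.02
finger_force: 30.0
```

servo_tool([
  [-0.11,0.37,0,0,0,0,15],
  [-0.22,0.74,0,0,0,0,15],
  [-0.27,0.926,0,0,0,0,15],
])

```text
time: 5.85
tool_pos: [0.4566, -0.0167, 0.1978]
ee_rot: [3.141, 0.001, 0.333]
wrist_force: [0.2, 0.1, -1.1]
width: 0.02
finger_force: 30.0
```

servo_tool([
  [-0.11,0.37,0,0,0,0,15],
  [-0.22,0.74,0,0,0,0,15],
  [-0.27,0.926,0,0,0,0,15],
])

```text
time: 6.1
tool_pos: [0.4617, -0.1132, 0.1977]
ee_rot: [3.141, 0.001, 0.333]
wrist_force: [-0.0, -0.2, -0.9]
width: 0.0199
finger_force: 30.0
```

servo_tool([
  [-0.11,0.37,0.1,0,0,0,15],
  [-0.2,0.7,0.2,0,0,0,15],
  [-0.27,0.926,0.3,0,0,0,15],
  [-0.27,0.926,0.3,0,0,0,15],
  [-0.27,0.926,0.3,0,0,0,15],
])

```text
time: 6.52
tool_pos: [0.4664, -0.2064, 0.1667]
ee_rot: [-3.138, 0.002, 0.333]
wrist_force: [0.0, 1.0, -0.6]
width: 0.0199
finger_force: 30.0
```

```bash
python3 - <<'E'
from h import *
o=robot.get_obs();print(o["tool_pos"],o["ee_rot"],o["wrist_force"])
a=avg("scene",6);b=avg("top",3);np.save("s2.npy",a);np.save("t2.npy",b)
c=lambda im,u,v,w: cv2.resize(im[v-w:v+w,u-w:u+w,::-1],(500,500),interpolation=cv2.INTER_CUBIC)
cv2.imwrite("pics/m2.png",np.hstack([c(a,330,170,40),c(b,347,220,40)])[:, :800])
E
```

```text
[ 0.46638362 -0.20644163  0.16674768] [-3.13808082e+00  1.90276185e-03  3.33463668e-01] [ 0.04955847  0.96420918 -0.55787472][ WARN:0@4.503] global loadsave.cpp:1063 imwrite_ Unsupported depth image for selected encoder is fallbacked to CV_8U.
```

View pics/m2.png

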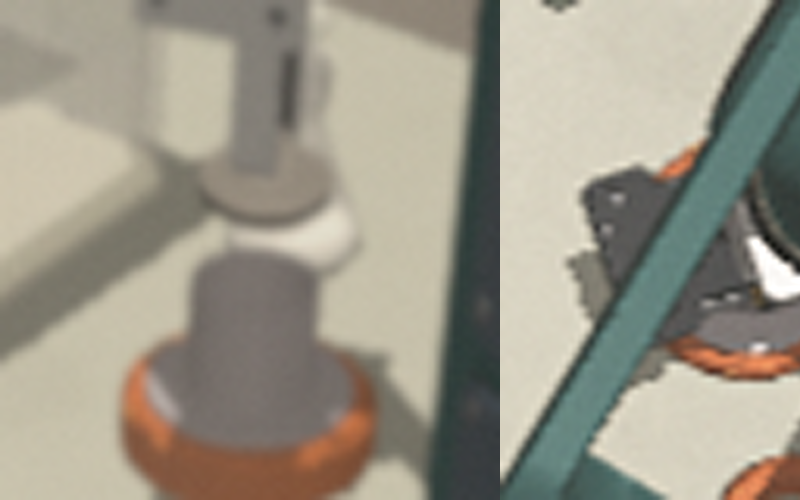

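```bash
python3 - <<'E'
from h import *
for p in([.4685,-.206,.06],[.4685,-.206,.143],[.4664,-.2064,.143],[.4664,-.2064,.0868+.0],[.4705,-.206,.06],[.4685,-.204,.06]):print(p,proj("scene",p).round(2))
a=np.load("s2.npy")
# silhouette rows: horizontal gradient extremes, cup wall and disc
g=cv2.GaussianBlur(a,(0,0),.6).mean(2)
for v in(149,150,151,215-0) : pass
for v in(148,149,150,218,220,222,217):
    print(v,g[v-30 if v>200 else v,308:352].astype(int).tolist())
E
```

```text
[0.4685, -0.206, 0.06] [329.58 183.54]
[0.4685, -0.206, 0.143] [331.28 157.51]
[0.4664, -0.2064, 0.143] [332.   157.71]
[0.4664, -0.2064, 0.0868] [330.82 175.55]
[0.4705, -0.206, 0.06] [329.   183.28]
[0.4685, -0.204, 0.06] [329.14 183.84]
148 [163, 161, 159, 158, 158, 161, 166, 170, 177, 183, 186, 186, 186, 186, 186, 186, 184, 180, 166, 145, 130, 126, 125, 126, 125, 119, 104, 87, 91, 115, 138, 151, 156, 164, 175, 183, 185, 186, 186, 186, 185, 186, 186, 186]
149 [163, 162, 160, 159, 159, 162, 166, 171, 177, 184, 187, 187, 186, 186, 187, 186, 185, 180, 165, 144, 129, 125, 125, 125, 125, 119, 106, 93, 97, 120, 143, 157, 161, 167, 177, 184, 186, 187, 186, 186, 186, 186, 186, 185]
150 [166, 163, 160, 158, 158, 162, 165, 172, 179, 184, 187, 187, 186, 186, 186, 186, 185, 179, 164, 143, 129, 126, 126, 126, 125, 121, 114, 106, 109, 127, 149, 162, 165, 169, 176, 183, 186, 187, 186, 186, 186, 186, 185, 185]
218 [186, 182, 171, 156, 139, 125, 116, 112, 111, 110, 109, 106, 104, 105, 106, 109, 111, 112, 113, 114, 114, 115, 115, 115, 114, 113, 112, 110, 110, 109, 107, 105, 105, 107, 108, 107, 103, 99, 99, 102, 107, 110, 117, 134]
220 [183, 170, 149, 137, 141, 147, 144, 131, 118, 112, 109, 107, 105, 105, 107, 108, 111, 112, 112, 114, 114, 114, 115, 114, 114, 112, 111, 109, 108, 108, 107, 105, 106, 107, 109, 108, 107, 103, 96, 92, 93, 99, 109, 126]
222 [176, 157, 138, 134, 139, 149, 160, 156, 139, 122, 114, 109, 107, 107, 108, 109, 111, 112, 113, 114, 114, 115, 115, 114, 113, 112, 110, 109, 108, 107, 107, 106, 107, 109, 109, 109, 109, 105, 98, 89, 85, 89, 100, 110]
217 [187, 185, 180, 168, 149, 128, 115, 111, 110, 110, 109, 106, 104, 104, 107, 109, 110, 111, 113, 114, 114, 115, 116, 116, 114, 113, 112, 111, 110, 109, 108, 106, 106, 107, 108, 106, 103, 103, 107, 114, 120, 123, 127, 140]
```

servo_tool([
  [0,0,0.2,0,0,0,15],
  [0,0,0.3,0,0,0,15],
  [0,0,0.35,0,0,0,15],
  [0,0,0.38,0,0,0,15],
  [0,0,0.41,0,0,0,15],
  [0,0,0.43,0,0,0,15],
  [0,0,0.43,0,0,0,15],
])

```text
time: 7.55
tool_pos: [0.4679, -0.2062, 0.1271]
ee_rot: [3.141, -0.002, 0.336]
wrist_force: [-0.5, 0.9, 4.0]
width: 0.0198
finger_force: 30.1
```

servo_tool([
  [0,0,0,0,0,0,15],
  [0,0,0,0,0,0,15],
])

```text
time: 7.72
tool_pos: [0.4679, -0.2063, 0.127]
ee_rot: [3.14, -0.002, 0.336]
wrist_force: [-0.9, 2.1, 5.0]
width: 0.02
finger_force: 30.1
```

```bash
python3 - <<'E'
from h import *
o=robot.get_obs();print(o["tool_pos"],o["ee_rot"],o["wrist_force"],o["wrist_torque"])
a=avg("scene",6);np.save("s3.npy",a)
cv2.imwrite("pics/m3.png",cv2.resize(a[145:225,285:375,::-1],(675,600),interpolation=cv2.INTER_CUBIC).clip(0,255).astype(np.uint8))
x=[.468,-.206]
for z in(.030,.035,.088): print(z,proj("scene",[*x,z]))
E
```

```text
[ 0.46794055 -0.20625427  0.12696113] [ 3.14038761e+00 -1.89355591e-03  3.35847249e-01] [-0.90025199  2.06998659  4.9946395 ] [ 0.47661936  0.18305749 -0.00934328]
0.03 [329.13406171 192.5761614 ]
0.035 [329.23122768 191.09722934]
0.088 [330.28674997 175.03146314]
```

View pics/m3.png

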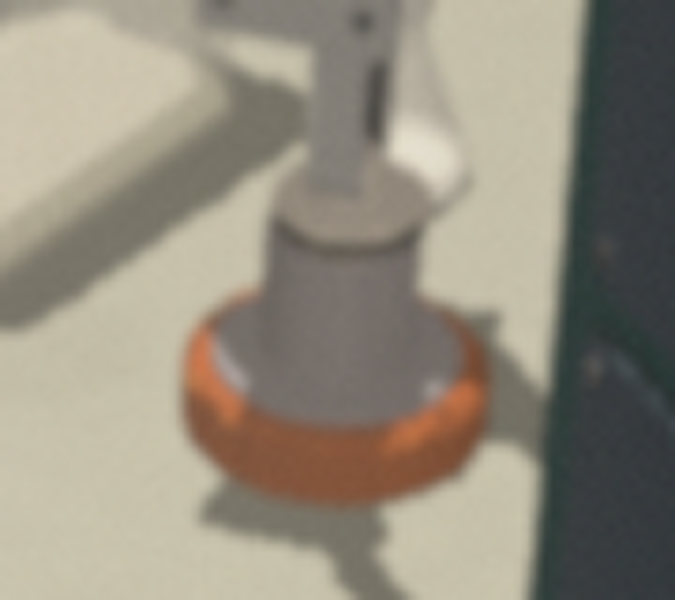

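```bash
python3 - <<'E'
from h import *
K,R,t=cam("scene");c=-R.T@t
def bot(x,y,z,r): return projm("scene",ring((x,y),r,z))[:,1].max().round(2)
def top(x,y,z,r): return projm("scene",ring((x,y),r,z))[:,1].min().round(2)
for z in(.0905,.0945,.1013): print("m3 disc bottom if",z,bot(.468,-.2063,z,.029),"top edge",top(.468,-.2063,z+.004,.029))
for z in(.130,.134,.141): print("m2",z,bot(.4664,-.2064,z,.029),top(.4664,-.2064,z+.004,.029))
print("flange bottom",bot(.4685,-.206,.030,.047),"cork",bot(.4685,-.206,0,.058),"rim front",bot(.4685,-.206,.088,.029))
for f,u0,(a,b) in(("s2",332,(140,185)),("s3",332,(160,185))):
    g=np.load(f+".npy").mean(2); print(f,[(v,int(g[v,u0-6:u0-3].mean()),int(g[v,u0+4:u0+8].mean())) for v in range(a,b)])
E
```

```text
m3 disc bottom if 0.0905 179.96 top edge 167.43
m3 disc bottom if 0.0945 178.7 top edge 166.19
m3 disc bottom if 0.1013 176.55 top edge 164.08
m2 0.13 167.55 155.2
m2 0.134 166.25 153.92
m2 0.141 163.96 151.67
flange bottom 202.18 cork 213.42 rim front 180.72
s2 [(140, 153, 113), (141, 154, 112), (142, 153, 113), (143, 153, 116), (144, 151, 117), (145, 150, 119), (146, 147, 119), (147, 146, 120), (148, 146, 124), (149, 145, 129), (150, 145, 137), (151, 143, 146), (152, 139, 150), (153, 135, 148), (154, 131, 141), (155, 127, 137), (156, 125, 137), (157, 128, 135), (158, 133, 136), (159, 136, 136), (160, 137, 136), (161, 137, 136), (162, 132, 135), (163, 117, 125), (164, 107, 120), (165, 127, 143), (166, 158, 182), (167, 174, 207), (168, 169, 214), (169, 150, 207), (170, 129, 186), (171, 116, 155), (172, 114, 126), (173, 114, 111), (174, 114, 106), (175, 114, 104), (176, 114, 105), (177, 114, 106), (178, 113, 107), (179, 113, 109), (180, 113, 110), (181, 113, 111), (182, 114, 111), (183, 114, 110), (184, 114, 109)]
s3 [(160, 128, 165), (161, 127, 174), (162, 127, 185), (163, 128, 191), (164, 130, 197), (165, 130, 196), (166, 130, 182), (167, 128, 158), (168, 124, 141), (169, 122, 135), (170, 124, 134), (171, 130, 134), (172, 134, 134), (173, 136, 134), (174, 136, 133), (175, 139, 127), (176, 127, 110), (177, 106, 94), (178, 97, 95), (179, 105, 105), (180, 112, 109), (181, 113, 110), (182, 113, 110), (183, 114, 110), (184, 113, 109)]
```

servo_tool([
  [0.01,-0.012,0,0,0,0,15],
  [0.02,-0.025,0,0,0,0,15],
  [0.02,-0.025,0,0,0,0,15],
  [0.02,-0.025,0,0,0,0,15],
])

```text
time: 8.35
tool_pos: [0.4689, -0.2051, 0.1269]
ee_rot: [3.137, -0.0, 0.336]
wrist_force: [-1.3, -2.6, 5.4]
width: 0.0201
finger_force: 30.0
```

servo_tool([
  [0,0,0.01,0,0,0,15],
  [0,0,0.02,0,0,0,15],
  [0,0,0.02,0,0,0,15],
  [0,0,0.02,0,0,0,15],
])

```text
time: 8.68
tool_pos: [0.4701, -0.2053, 0.1254]
ee_rot: [3.135, -0.003, 0.335]
wrist_force: [0.8, -4.1, 4.9]
width: 0.02
finger_force: 30.0
```

```bash
python3 - <<'E'
from h import *
o=robot.get_obs();print(o["tool_pos"],o["ee_rot"],o["wrist_force"],o["wrist_torque"])
E
```

```text
[ 0.47008635 -0.20530366  0.12540802] [ 3.13507066 -0.00329852  0.33534178] [ 0.83566696 -4.1463303   4.85100013] [-0.65281403 -0.18251332  0.01676806]
```

servo_tool([
  [-0.005,0.014,0,0,0,0,15],
  [-0.005,0.014,0,0,0,0,15],
  [-0.005,0.014,0.01,0,0,0,15],
  [-0.005,0.014,0.02,0,0,0,15],
  [-0.005,0.014,0.02,0,0,0,15],
])

```text
time: 9.1
tool_pos: [0.4704, -0.2066, 0.124]
ee_rot: [3.135, -0.004, 0.335]
wrist_force: [2.3, -2.7, 7.7]
width: 0.0201
finger_force: 30.1
```

servo_tool([
  [0,0,0.01,0,0,0,15],
  [0,0,0.02,0,0,0,15],
  [0,0,0.02,0,0,0,15],
])

```text
time: 9.35
tool_pos: [0.4709, -0.2072, 0.1228]
ee_rot: [3.133, -0.005, 0.335]
wrist_force: [2.4, -3.8, 9.6]
width: 0.0198
finger_force: 30.1
```

servo_tool([
  [0,0,0.01,0,0,0,15],
  [0,0,0.02,0,0,0,15],
  [0,0,0.02,0,0,0,15],
])

```text
time: 9.6
tool_pos: [0.4702, -0.2065, 0.1194]
ee_rot: [3.136, -0.004, 0.335]
wrist_force: [3.1, -2.8, 7.3]
width: 0.02
finger_force: 30.0
```

servo_tool([
  [0,0,0.01,0,0,0,15],
  [0,0,0.02,0,0,0,15],
  [0,0,0.02,0,0,0,15],
])

```text
time: 9.85
tool_pos: [0.4702, -0.2065, 0.1178]
ee_rot: [3.135, -0.004, 0.335]
wrist_force: [1.4, -3.5, 9.3]
width: 0.0198
finger_force: 30.0
```

servo_tool([
  [0,0,0.01,0,0,0,15],
  [0,0,0.02,0,0,0,15],
  [0,0,0.02,0,0,0,15],
])

```text
time: 10.1
tool_pos: [0.4702, -0.2065, 0.1163]
ee_rot: [3.135, -0.004, 0.335]
wrist_force: [0.8, -4.1, 10.6]
width: 0.0204
finger_force: 30.0
```

servo_tool([
  [0,0,0.01,0,0,0,15],
  [0,0,0.02,0,0,0,15],
  [0,0,0.02,0,0,0,15],
])

```text
time: 10.35
tool_pos: [0.4703, -0.2065, 0.1162]
ee_rot: [3.135, -0.004, 0.336]
wrist_force: [-1.4, -0.7, 18.2]
width: 0.0202
finger_force: 30.1
```

```bash
python3 - <<'E'
from h import *
o=robot.get_obs();print(o["tool_pos"],o["ee_rot"],o["wrist_force"],o["wrist_torque"])
E
```

```text
[ 0.47030019 -0.20652911  0.11621617] [ 3.13466453 -0.00432761  0.33552897] [-1.39278736 -0.73574573 18.20932244] [-0.25203462  0.38234433 -0.05327262]
```

servo_tool([
  [0,0,-0.03,0,0,0,15],
  [0,0,-0.03,0,0,0,15],
  [0,0,-0.03,0,0,0,94],
  [0,0,-0.03,0,0,0,94],
  [0,0,-0.05,0,0,0,94],
  [0,0,-0.05,0,0,0,94],
  [0,0,-0.2,0,0,0,94],
  [0,0,-0.5,0,0,0,94],
  [0,0,-0.9,0,0,0,94],
  [0,0,-0.9,0,0,0,94],
  [0,0,-0.9,0,0,0,94],
])

```text
time: 11.27
tool_pos: [0.4695, -0.2052, 0.204]
ee_rot: [3.138, -0.003, 0.336]
wrist_force: [-1.1, -0.2, -1.0]
width: 0.0765
finger_force: 0.0
```

```bash
python3 - <<'E'
from h import *
o=robot.get_obs();print(o["tool_pos"],o["ee_rot"],o["wrist_force"],o["width"])
a=avg("scene",6);np.save("s4.npy",a)
cv2.imwrite("pics/m4.png",cv2.resize(a[145:225,285:375,::-1],(675,600),interpolation=cv2.INTER_CUBIC).clip(0,255).astype(np.uint8))
E
```

```text
[ 0.4694829  -0.20517285  0.2039528 ] [ 3.13790211 -0.00342176  0.33602536] [-1.07916242 -0.17371041 -1.02804574] 0.07650881322951185
```

View pics/m4.png

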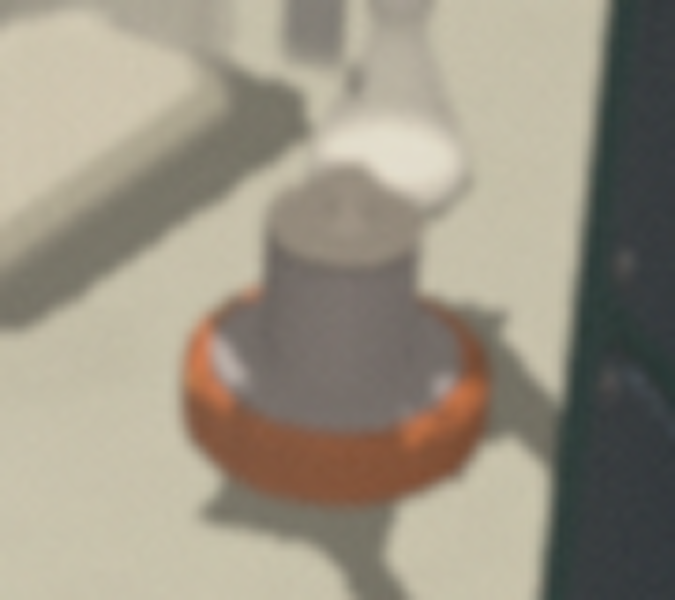

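servo_tool([
  [0,0,0.1,0,0,0,94],
  [0,0,0.4,0,0,0,94],
  [0,0,0.7,0,0,0,94],
  [0,0,0.9,0,0,0,94],
  [0,0,1,0,0,0,94],
])

```text
time: 11.98
tool_pos: [0.4658, -0.2033, 0.0966]
ee_rot: [-3.136, 0.005, 0.336]
wrist_force: [-0.2, -0.4, -0.3]
width: 0.094
finger_force: 0.0
```

servo_tool([
  [0,0,0.2,0,0,0,94],
  [0,0,0.3,0,0,0,94],
  [0,0,0.38,0,0,0,94],
  [0,0,0.38,0,0,0,94],
  [0,0,0.38,0,0,0,94],
])

```text
time: 12.4
tool_pos: [0.4685, -0.2048, 0.0638]
ee_rot: [3.141, -0.0, 0.336]
wrist_force: [-0.0, 0.9, 0.1]
width: 0.0943
finger_force: 0.0
```

servo_tool([
  [0.01,0.02,-0.025,0,0,0,94],
  [0.01,0.02,-0.025,0,0,0,94],
  [0.01,0.02,-0.025,0,0,0,50],
  [0.01,0.02,-0.025,0,0,0,50],
  [0.01,0.02,-0.025,0,0,0,50],
  [0.01,0.02,-0.025,0,0,0,50],
  [0.01,0.02,-0.025,0,0,0,50],
  [0.01,0.02,-0.025,0,0,0,50],
  [0.01,0.02,-0.025,0,0,0,50],
  [0.01,0.02,-0.025,0,0,0,50],
])

```text
time: 13.23
tool_pos: [0.4699, -0.2063, 0.066]
ee_rot: [3.141, 0.0, 0.336]
wrist_force: [0.3, 0.3, -0.4]
width: 0.0581
finger_force: 30.0
```

servo_tool([
  [0,0,-0.1,0,0,0,50],
  [0,0,-0.3,0,0,0,50],
  [0,0,-0.6,0,0,0,50],
  [0,0,-0.9,0,0,0,50],
  [0,0,-1,0,0,0,50],
])

```text
time: 13.65
tool_pos: [0.4716, -0.2072, 0.171]
ee_rot: [3.136, -0.005, 0.336]
wrist_force: [-0.1, -0.6, -1.5]
width: 0.0579
finger_force: 30.0
```

servo_tool([
  [0.03,-0.09,-0.02,0,0,-0.04,50],
  [0.06,-0.18,-0.05,0,0,-0.1,50],
  [0.1,-0.27,-0.1,0,0,-0.17,50],
  [0.15,-0.4,-0.1,0,0,-0.24,50],
  [0.2,-0.54,-0.1,0,0,-0.31,50],
  [0.24,-0.65,-0.1,0,0,-0.38,50],
  [0.28,-0.75,-0.1,0,0,-0.45,50],
  [0.31,-0.84,-0.1,0,0,-0.52,50],
  [0.343,-0.928,-0.1,0,0,-0.59,50],
  [0.343,-0.928,-0.1,0,0,-0.667,50],
])

```text
time: 14.48
tool_pos: [0.471, -0.1054, 0.1748]
ee_rot: [-3.139, -0.002, 1.391]
wrist_force: [0.8, 0.6, -3.0]
width: 0.0581
finger_force: 30.0
```

servo_tool([
  [0.1,-0.02,0,0,0,-0.07,50],
  [0.2,-0.035,0,0,0,-0.14,50],
  [0.3,-0.05,0,0,0,-0.21,50],
  [0.4,-0.07,0,0,0,-0.28,50],
  [0.5,-0.09,0,0,0,-0.35,50],
  [0.6,-0.1,0,0,0,-0.42,50],
  [0.7,-0.12,0,0,0,-0.49,50],
  [0.8,-0.14,0,0,0,-0.56,50],
  [0.9,-0.155,0,0,0,-0.62,50],
  [0.975,-0.168,0,0,0,-0.667,50],
  [0.975,-0.168,0,0,0,-0.667,50],
])

```text
time: 15.4
tool_pos: [0.4726, -0.0071, 0.1748]
ee_rot: [-3.141, -0.002, 2.434]
wrist_force: [0.8, -0.0, -3.0]
width: 0.0581
finger_force: 30.0
```

```bash
python3 - <<'E'
from h import *
o=robot.get_obs();print(o["tool_pos"],o["ee_rot"],o["wrist_force"],o["width"],o["joint_positions"])
p=proj("scene",o["tool_pos"]).astype(int);print(p)
a=avg("scene",6);np.save("s5.npy",a)
cv2.imwrite("pics/m5.png",cv2.resize(a[p[1]-30:p[1]+50,p[0]-45:p[0]+45,::-1],(675,600),interpolation=cv2.INTER_CUBIC).clip(0,255).astype(np.uint8))
E
```

```text
[ 0.47264474 -0.00707017  0.17484948] [-3.14098168e+00 -2.31223850e-03  2.43425190e+00] [ 0.8015306  -0.04337017 -3.02892638] 0.058106738621503756 [-1.35508252e-01 -7.00923877e-02  1.62353916e+00  7.37690419e-04
  1.59042090e+00 -9.98950894e-01]
[280 176]
```

View pics/m5.png

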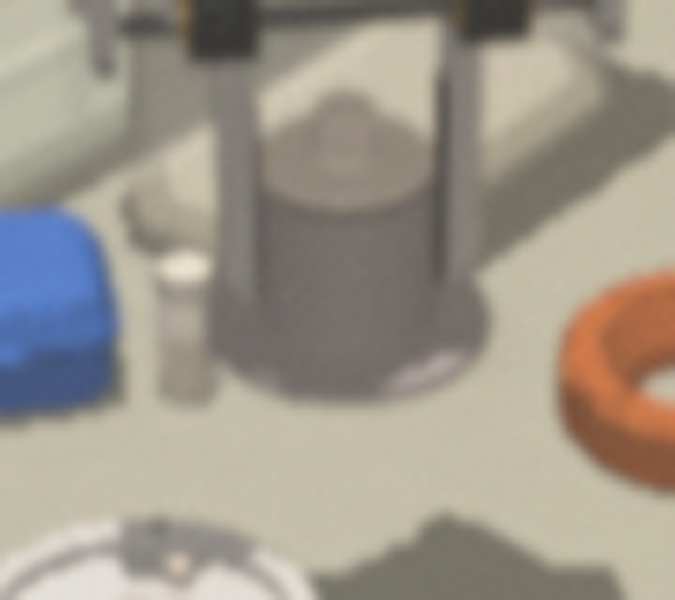

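servo_tool([
  [0.05,0.07,0,0,0,-0.06,50],
  [0.1,0.14,0,0,0,-0.13,50],
  [0.17,0.21,0,0,0,-0.2,50],
  [0.25,0.3,0,0,0,-0.27,50],
  [0.33,0.4,0,0,0,-0.34,50],
  [0.4,0.48,0,0,0,-0.41,50],
  [0.47,0.56,0,0,0,-0.48,50],
  [0.53,0.64,0,0,0,-0.55,50],
  [0.6,0.72,0,0,0,-0.62,50],
  [0.633,0.76,0,0,0,-0.667,50],
  [0.633,0.76,0,0,0,-0.667,50],
])

```text
time: 16.62
tool_pos: [0.475, 0.091, 0.1759]
ee_rot: [3.141, 0.0, -2.803]
wrist_force: [-0.1, -0.1, -3.4]
width: 0.0577
finger_force: 30.0
```

```bash
cat > rib.py <<'E'
from h import *
def prof(im,x,y,zo,lab):
    print(lab)
    for deg in range(40,235,6):
        a=np.radians(deg); c,s=np.cos(a),np.sin(a)
        f=lambda r,z: samp(im,projm("scene",np.array([[x+r*c,y+r*s,zo+z]]))).mean()
        print(deg,*[int(f(*q)) for q in((.029,.022),(.030,.018),(.031,.014),(.0315,.010),(.034,.016),(.034,.010),(.034,.005),(.042,.005))],end=" | ")
    print()
E
python3 - <<'E'
from rib import *
prof(np.load("s5.npy"),.4726,-.007,.1748-.036,"s5")
o=robot.get_obs();x,y,z=o["tool_pos"];print(o["tool_pos"],o["ee_rot"],o["wrist_force"],o["joint_positions"][5])
a=avg("scene",6);np.save("s6.npy",a); prof(a,x,y,z-.036,"s6")
p=proj("scene",o["tool_pos"]).astype(int)
cv2.imwrite("pics/m6.png",cv2.resize(a[p[1]-30:p[1]+50,p[0]-45:p[0]+45,::-1],(675,600),interpolation=cv2.INTER_CUBIC).clip(0,255).astype(np.uint8))
E
```

```text
s5
40 106 112 115 112 122 113 109 111 | 46 107 112 114 110 118 111 108 111 | 52 106 110 111 108 115 109 107 110 | 58 101 107 108 108 112 108 107 108 | 64 100 105 107 107 109 107 108 108 | 70 101 104 106 107 108 107 109 108 | 76 103 103 105 107 106 108 108 109 | 82 105 105 104 107 106 107 107 110 | 88 106 106 106 108 105 108 109 116 | 94 108 108 107 108 107 108 107 121 | 100 108 109 108 109 107 108 108 120 | 106 110 110 110 109 109 109 108 113 | 112 111 110 111 108 110 108 109 110 | 118 111 111 112 111 112 110 109 112 | 124 113 113 113 111 113 111 109 112 | 130 113 113 114 111 114 110 110 112 | 136 113 114 113 112 113 110 109 112 | 142 113 113 112 110 112 110 108 112 | 148 111 112 112 111 112 110 110 125 | 154 110 111 111 110 111 110 111 142 | 160 110 110 110 109 109 109 118 156 | 166 109 108 108 108 107 108 122 156 | 172 107 107 107 107 106 107 121 161 | 178 107 105 106 107 106 108 117 162 | 184 105 104 105 106 105 108 118 153 | 190 103 104 104 106 107 107 115 136 | 196 103 102 104 106 107 108 110 119 | 202 102 103 105 108 108 109 108 111 | 208 98 104 105 108 109 109 109 110 | 214 95
[... 817 characters left out ...]
8 107 107 107 106 103 104 | 130 107 108 107 107 107 106 103 104 | 136 106 107 105 106 105 105 103 104 | 142 106 106 106 105 106 105 103 103 | 148 105 105 106 103 106 104 103 103 | 154 105 105 104 104 104 104 104 103 | 160 104 104 103 103 102 103 103 103 | 166 102 102 102 102 102 103 104 104 | 172 101 101 102 102 101 104 102 108 | 178 101 100 101 101 99 102 103 114 | 184 100 99 98 101 99 103 103 125 | 190 97 98 99 101 101 104 102 121 | 196 99 98 100 102 103 104 103 117 | 202 99 100 101 103 104 104 104 110 | 208 99 101 102 103 105 104 104 105 | 214 101 102 102 104 105 105 104 106 | 220 101 103 104 104 105 106 104 106 | 226 102 103 105 103 105 104 105 108 | 232 105 103 104 105 106 105 106 111 |
```

View pics/m6.png

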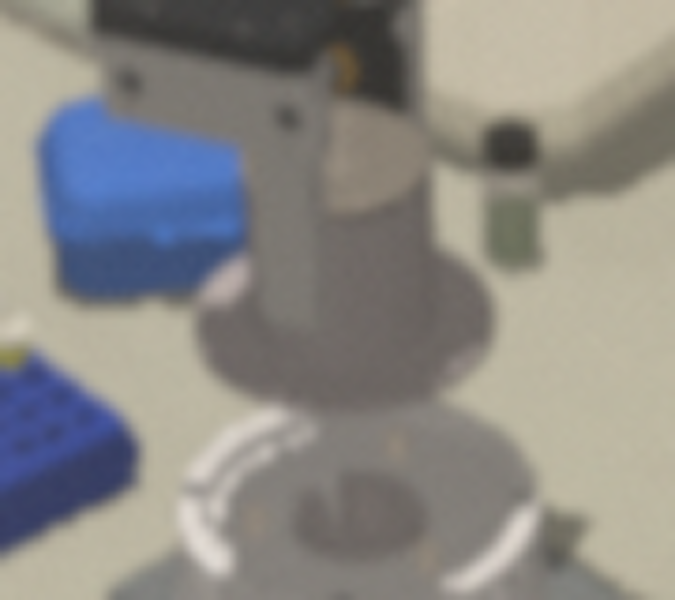

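```bash
python3 - <<'E'
from h import *
def t(f,n,c,w,lo,hi):
    im=np.load(f); u,v=proj(n,c); M=np.float32([[w,0,133-w*u],[0,w,150-w*v]])
    o=cv2.warpAffine(im.astype(np.float32),M,(266,300),flags=cv2.INTER_CUBIC)[:,:,::-1]
    return ((o-lo)/(hi-lo)*255).clip(0,255).astype(np.uint8)
c0=[.4695,-.206,.05]
a=np.hstack([t("scene.npy","scene",c0,6.5,80,150),t("top.npy","top",c0,7.5,60,250),t("s4.npy","scene",c0,6.5,80,140)])
b=np.hstack([t("s5.npy","scene",[.4726,-.007,.15],6.5,90,125),t("s6.npy","scene",[.475,.091,.15],6.5,92,120),t("top.npy","top",[.475,.09,.066],10,30,255)])
cv2.imwrite("pics/m7.png",np.vstack([a,b]))
E
```

```text
(no output)
```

View pics/m7.png

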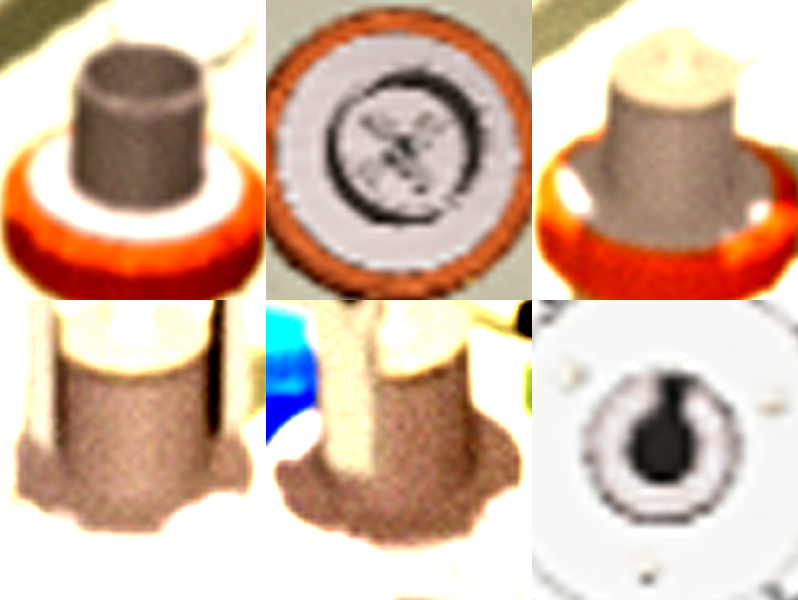

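```bash
python3 - <<'E'
from h import *
I=np.load("top.npy"); x,y=.4695,-.2065
print("top: ang: r=31,33 z=.048 | r=36,39,42 z=.035")
for d in range(-180,180,10):
    a=np.radians(d);f=lambda r,z:int(samp(I,projm("top",np.array([[x+r*np.cos(a),y+r*np.sin(a),z]]))).mean())
    print(d,*[f(*q) for q in((.026,.088),(.029,.088),(.031,.048),(.033,.048),(.036,.035),(.039,.035),(.042,.035))],end=" | ")
print(); g=I.mean(2)
u,v=proj("top",[x,y,.06]).astype(int);print(u,v)
for r in range(v-16,v+17): print(r,*["%3d"%k for k in g[r,u-16:u+17]])
E
```

```text
top: ang: r=31,33 z=.048 | r=36,39,42 z=.035
-180 199 127 198 216 216 217 221 | -170 182 130 214 219 215 216 221 | -160 195 163 201 213 215 215 218 | -150 183 193 196 215 215 213 218 | -140 167 201 212 214 215 214 216 | -130 136 195 196 213 215 215 216 | -120 140 201 181 207 211 212 213 | -110 139 196 171 203 213 214 212 | -100 151 202 144 183 202 210 210 | -90 142 186 138 173 201 208 210 | -80 132 187 120 153 170 199 210 | -70 144 198 107 162 173 212 207 | -60 133 196 98 125 138 186 207 | -50 143 207 98 136 155 206 205 | -40 140 195 100 140 157 204 205 | -30 141 198 108 141 163 205 208 | -20 135 206 116 167 174 198 205 | -10 136 182 127 164 198 205 208 | 0 130 194 161 187 201 209 208 | 10 143 191 190 206 208 209 208 | 20 138 203 203 212 210 209 211 | 30 149 203 205 213 213 210 212 | 40 165 201 204 217 216 214 212 | 50 174 191 200 212 212 217 220 | 60 180 164 203 214 216 215 217 | 70 188 148 207 215 215 217 219 | 80 199 146 197 218 215 217 222 | 90 200 136 205 221 220 220 222 | 100 203 139 199 221 216 217 222 | 110 188 118 198 215 219 219 220 | 120 183 127 200 218 219 219 220 | 130 2
[... 3961 characters left out ...]
 200 162 142 128 118
231 111 136 150 145 151 195 223 220 220 220 220 221 220 221 221 218 215 219 219 218 217 216 214 213 214 215 217 190 151 145 149 126 136
232  85 112 145 156 146 154 199 225 221 219 218 219 216 216 217 217 216 216 215 216 215 214 213 214 215 217 194 154 143 144 131 130 175
233 102  91 110 138 155 146 135 187 227 220 218 217 217 217 216 215 215 215 213 216 215 216 217 219 228 206 152 147 147 130 107 158 200
234 166 104  90 111 131 149 142 146 159 202 226 220 219 218 218 218 218 221 220 220 218 219 229 209 164 156 143 144 134 120 161 197 201
235 200 154  80  91 113 132 143 148 148 147 143 167 216 230 224 224 223 221 221 226 231 201 161 156 143 147 154 137 128 174 197 201 200
```

servo_tool([
  [0,0.005,0,0,0,0.05,50],
  [0,0.008,0,0,0,0.11,50],
  [0,0.008,0.05,0,0,0.18,50],
  [0,0.008,0.1,0,0,0.25,50],
  [0,0.008,0.15,0,0,0.32,50],
  [0,0.008,0.2,0,0,0.39,50],
  [0,0.008,0.25,0,0,0.46,50],
  [0,0.008,0.3,0,0,0.53,50],
  [0,0.008,0.35,0,0,0.6,50],
  [0,0.008,0.4,0,0,0.65,50],
  [0,0.008,0.42,0,0,0.655,50],
  [0,0.008,0.42,0,0,0.655,50],
])

```text
time: 17.92
tool_pos: [0.4743, 0.0909, 0.1334]
ee_rot: [-3.141, -0.001, 2.451]
wrist_force: [0.5, -0.7, -2.8]
width: 0.058
finger_force: 30.0
```

servo_tool([
  [0,0,0.03,0,0,0,50],
  [0,0,0.06,0,0,0,50],
  [0,0,0.08,0,0,0,50],
  [0,0,0.08,0,0,0,50],
])

```text
time: 18.25
tool_pos: [0.4746, 0.0911, 0.1257]
ee_rot: [-3.141, 0.0, 2.45]
wrist_force: [-0.5, -0.9, -2.0]
width: 0.0574
finger_force: 30.0
```

servo_tool([
  [0,0,0.02,0,0,0,50],
  [0,0,0.04,0,0,0,50],
  [0,0,0.055,0,0,0,50],
  [0,0,0.065,0,0,0,50],
  [0,0,0.065,0,0,0,50],
])

```text
time: 18.67
tool_pos: [0.4749, 0.0906, 0.1201]
ee_rot: [-3.141, 0.001, 2.45]
wrist_force: [-1.0, -4.2, 2.7]
width: 0.0579
finger_force: 30.0
```

```bash
python3 - <<'E'
from h import *
o=robot.get_obs();print(o["tool_pos"],o["ee_rot"],o["wrist_force"],o["wrist_torque"])
E
```

```text
[0.47485091 0.09063686 0.12014453] [-3.14097161e+00  1.36629502e-03  2.44991048e+00] [-1.02513065 -4.20653988  2.72549781] [-0.73873837  0.20099824 -0.01333842]
```

servo_tool([
  [-0.006,-0.008,0.01,0,0,0,50],
  [-0.006,-0.008,0.01,0,0,0.04,50],
  [-0.006,-0.008,0.01,0,0,0.09,50],
  [-0.006,-0.008,0.01,0,0,0.14,50],
  [-0.006,-0.008,0.01,0,0,0.19,50],
  [-0.006,-0.008,0.01,0,0,0.24,50],
  [-0.006,-0.008,0.01,0,0,0.24,50],
])

```text
time: 19.25
tool_pos: [0.4748, 0.0906, 0.1199]
ee_rot: [3.14, -0.0, 2.071]
wrist_force: [-3.6, -1.5, 5.5]
width: 0.0581
finger_force: 30.0
```

servo_tool([
  [0,0,0,0,0,0.05,50],
  [0,0,0,0,0,0.1,50],
  [0,0,0,0,0,0.15,50],
  [0,0,0,0,0,0.2,50],
  [0,0,0,0,0,0.25,50],
  [0,0,0,0,0,0.25,50],
])

```text
time: 19.75
tool_pos: [0.475, 0.0907, 0.1184]
ee_rot: [3.14, -0.001, 1.679]
wrist_force: [0.8, -1.9, -2.7]
width: 0.058
finger_force: 30.0
```

```bash
python3 - <<'E'
from h import *
o=robot.get_obs();print(o["wrist_torque"])
E
```

```text
[-0.2870603  -0.25556604 -0.02939465]
```

servo_tool([
  [0,0,0.01,0,0,0,50],
  [0,0,0.02,0,0,0,50],
  [0,0,0.03,0,0,0,50],
  [0,0,0.03,0,0,0,50],
])

```text
time: 20.08
tool_pos: [0.475, 0.0906, 0.116]
ee_rot: [3.141, -0.001, 1.681]
wrist_force: [-0.0, -0.6, 1.9]
width: 0.0578
finger_force: 30.0
```

```bash
python3 - <<'E'
from h import *
o=robot.get_obs();print(o["tool_pos"],o["ee_rot"],o["wrist_force"],o["wrist_torque"])
E
```

```text
[0.47495844 0.09056443 0.11602237] [ 3.14052219e+00 -5.85687097e-04  1.68121253e+00] [-0.01375362 -0.56198422  1.91811456] [-0.0297383  -0.06507096  0.00361582]
```

servo_tool([
  [0,0,0,0,0,0.02,50],
  [0,0,0,0,0,0.04,50],
  [0,0,0,0,0,0.06,50],
  [0,0,0,0,0,0.06,50],
])

```text
time: 20.42
tool_pos: [0.4748, 0.0902, 0.115]
ee_rot: [3.141, 0.0, 1.586]
wrist_force: [2.5, -1.4, -2.6]
width: 0.0579
finger_force: 30.0
```

```bash
python3 - <<'E'
from h import *
o=robot.get_obs();print(o["tool_pos"],o["ee_rot"],o["wrist_force"],o["wrist_torque"])
E
```

```text
[0.4747705  0.09022555 0.1149689 ] [3.14133752e+00 7.97757591e-05 1.58613400e+00] [ 2.54718161 -1.37053511 -2.620998  ] [-0.14398139 -0.40179678  0.05416905]
```

servo_tool([
  [0,0,0.01,0,0,0,50],
  [0,0,0.02,0,0,0,50],
  [0,0,0.03,0,0,0,50],
  [0,0,0.04,0,0,0,50],
  [0,0,0.04,0,0,0,50],
])

```text
time: 20.83
tool_pos: [0.4748, 0.0902, 0.1112]
ee_rot: [3.141, 0.0, 1.586]
wrist_force: [2.3, 0.4, -3.6]
width: 0.0579
finger_force: 30.0
```

```bash
python3 - <<'E'
from h import *
o=robot.get_obs();print(o["tool_pos"],o["ee_rot"],o["wrist_force"],o["wrist_torque"])
E
```

```text
[0.47477745 0.09022234 0.11117617] [3.14129451e+00 7.46084457e-05 1.58643171e+00] [ 2.34474223  0.37652637 -3.62705116] [-0.13057634 -0.66017051  0.03387997]
```

servo_tool([
  [0,0.004,0.01,0,0,0.01,50],
  [0,0.004,0.03,0,0,0.01,50],
  [0,0.004,0.05,0,0,0.01,50],
  [0,0.004,0.06,0,0,0.01,50],
  [0,0.004,0.06,0,0,0.01,50],
])

```text
time: 21.25
tool_pos: [0.4749, 0.0902, 0.106]
ee_rot: [-3.142, 0.0, 1.57]
wrist_force: [-1.2, -0.5, 2.9]
width: 0.0581
finger_force: 30.0
```

```bash
python3 - <<'E'
from h import *
o=robot.get_obs();print(o["tool_pos"],o["ee_rot"],o["wrist_force"],o["wrist_torque"])
E
```

```text
[0.47493762 0.09022318 0.10595047] [-3.14154885e+00  1.03571256e-04  1.57042419e+00] [-1.16612832 -0.50024291  2.90019998] [-0.16514021  0.06182506 -0.00107448]
```

Pins engaged (about 6 N over baseline). Continue pressing.

servo_tool([
  [0,0,0.015,0,0,0,50],
  [0,0,0.03,0,0,0,50],
  [0,0,0.045,0,0,0,50],
  [0,0,0.045,0,0,0,50],
])

```text
time: 21.58
tool_pos: [0.475, 0.0902, 0.1018]
ee_rot: [3.141, 0.0, 1.57]
wrist_force: [-2.2, -1.8, 5.7]
width: 0.0578
finger_force: 30.0
```

servo_tool([
  [0,0,0.015,0,0,0,50],
  [0,0,0.03,0,0,0,50],
  [0,0,0.03,0,0,0,50],
  [0,0,0.03,0,0,0,50],
])

```text
time: 21.92
tool_pos: [0.475, 0.0903, 0.1017]
ee_rot: [3.141, 0.0, 1.571]
wrist_force: [-7.8, -2.6, 18.4]
width: 0.0581
finger_force: 30.0
```

servo_tool([
  [0,-0.008,0,0,0,0,50],
  [0,-0.008,0,0,0,0,50],
  [0,-0.008,0,0,0,0,50],
  [0,-0.008,0,0,0,0,50],
  [0,-0.008,0,0,0,0,50],
  [0,-0.008,0,0,0,0,50],
])

```text
time: 22.42
tool_pos: [0.475, 0.0902, 0.1017]
ee_rot: [3.139, 0.0, 1.57]
wrist_force: [-4.8, -1.2, 17.1]
width: 0.0579
finger_force: 30.0
```

```bash
python3 - <<'E'
from h import *
o=robot.get_obs();print(o["time"],o["tool_pos"],o["ee_rot"],o["wrist_force"],o["wrist_torque"],o["width"])
a=avg("scene",3);s=np.load("scene.npy")
for n,p in(("flask",[.538,-.346,.03]),("white",[.622,-.085,.03]),("black",[.595,-.116,.03])):
    u,v=proj("scene",p).astype(int);print(n,np.abs(a-s)[v-10:v+10,u-10:u+10].mean().round(1))
u,v=proj("scene",[.475,.09,.13]).astype(int);print([ (d["extent"],d["conf"]) for d in robot.find_in("lid","scene")][:3],u,v,proj("scene",[.475,.09,.066+.0605+.004]))
E
```

```text
22.4167 [0.4749763  0.09023404 0.10168456] [3.13875536e+00 1.17585577e-04 1.57045851e+00] [-4.7825664  -1.20589479 17.11144109] [-0.39093     1.32081544 -0.09541882] 0.05790810288397513
flask 24.6
white 65.7
black 52.9
[([249.9, 211.1, 17.8, 16.9], 0.8), ([172.8, 277.9, 27.8, 18.1], 0.67)] 252 209 [252.29641659 209.15810322]
```

```bash
python3 -c "
from h import *
print(robot.close_job())"
```

```text
the job is handed in; nothing more can be done
None
```

The job is handed in at 22.4 s plus a few camera calls: the lid is pressed home, and the keyed cup is in the mill hub, still gripped by its wall and pushed down onto the hard stop with about 17 N showing at the wrist; the vials were hidden behind the gripper in the last image, but all were upright when last seen.

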